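# Stow the boring bits under the keeper rail

## Task

Put the two boring bits that stand in the drilled offcuts away in the carry rack: the one with the red collar into the bay with the red tag, the blue one into the bay with the blue tag, each standing upright on the bottom of its bore with its collar under the slotted keeper rail. The rail leaves no room to do this straight: set the cutter into the bore with the bit leaning out towards the front, then stand it up into the slot and let it down. Leave the yellow bit seated as it is, and do not shove or knock over the spray can, the jar or the other things on the bench.

Things in the scene. Friction and masses are not known exactly. Their poses are not given: they have to be found in the camera images.
- bit_red_mid (a point): boring bit, 190 long, round about its z axis, foot down. From the flat foot up: cutter 20 dia to 20, cone to 30, shank 11 dia to 146, red collar 32 dia from 106 to 118, bright head 16 dia from 146 to 190 (grip here). This point: middle of the axis, 95 above the foot. About 0.16 kg. At the start it stands upright in one of the two drilled offcuts (either one).
- bit_blue_mid (a point): boring bit, 190 long, round about its z axis, foot down. From the flat foot up: cutter 20 dia to 20, cone to 30, shank 11 dia to 146, blue collar 32 dia from 106 to 118, bright head 16 dia from 146 to 190 (grip here). This point: middle of the axis, 95 above the foot. About 0.16 kg. At the start it stands upright in one of the two drilled offcuts (either one).
- bit_yellow_mid (a point): boring bit, 190 long, round about its z axis, foot down. From the flat foot up: cutter 20 dia to 20, cone to 30, shank 11 dia to 146, yellow collar 32 dia from 106 to 118, bright head 16 dia from 146 to 190 (grip here). This point: middle of the axis, 95 above the foot. About 0.16 kg. It is seated already, in the middle bay, and is to stay there.
- rack: wooden carry rack, fixed. Origin: centre of its underside; z up, -x its front (towards the robot), y along it. Base block 90 (x) by 300 (y) by 40 high; three vertical blind bores 30 dia, 28 deep, at x = 0, y = +85, 0, -85. End cheeks 14 thick at y = +-143, x from -27 to +43, up to z = 153.
- keeper_rail (a point): plywood keeper rail over the bores; this point: middle of its underside above the middle bore, 141 above the bench. 12 thick, x from -9 to +43, axes as the rack's. Over each bore a slot 18 wide, open to the front (-x), closed 9 behind the bore's axis at x = +9. A seated bit's collar top is 11 below the rail; the collar cannot pass the slot.
- bay_red (a point): centre of the mouth (top, 40 above the bench) of the bore that the red tag marks: one of the rack's two outer bores, either side. The red tag (3 x 30 x 20) is on the front face of the base block below it. Axes as the rack's.
- bay_blue (a point): centre of the mouth (top, 40 above the bench) of the bore that the blue tag marks: one of the rack's two outer bores, either side. The blue tag (3 x 30 x 20) is on the front face of the base block below it. Axes as the rack's.
- bay_yellow (a point): centre of the mouth of the middle bore, yellow tag; holds the yellow bit.
- stand_left: pale wooden offcut, 66 x 66 x 45 high, fixed, on the left (+y) side of the bench; one vertical bore 24 dia, 30 deep in its middle, in which a bit stands (its foot 15 above the bench). Origin: centre of its underside.
- stand_right: pale wooden offcut, 66 x 66 x 45 high, fixed, on the right (-y) side of the bench; one vertical bore 24 dia, 30 deep in its middle, in which a bit stands (its foot 15 above the bench). Origin: centre of its underside.
- can_mid (a point): spray can, 59 dia, 225 high, loose, standing close beside one of the offcuts; this point is its middle
- jar_mid (a point): closed glass jar with a green lid, 68 dia, 100 high, loose, standing close beside the other offcut; this point is its middle
- tape_mid (a point): roll of masking tape lying flat, 104 dia, 25 high, loose; its centre
- sander_mid (a point): cork sanding block, 62 (x) x 110 (y) x 36 high, loose; its centre
- tin_mid (a point): round flat tin, 67 dia, 30 high, loose; its centre

How it is judged:
By the outcome, as a careful person would: the job done as asked, in the order asked, and still so for the second after the job is handed in, with the robot touching nothing.
It also fails if it takes over 61 s, if anything falls off the work surface, if the arm or the gripper's body presses on something with over 40 N, if the wrist force passes 120 N, or if a joint passes its speed limit or range.

## Robot

A 7-joint arm with a two-finger parallel gripper is mounted at the origin on a cart in front of the work surface, level with it; the furniture and walls round the work are solid. World frame = base frame: x ahead of the robot, y to its left, z up, the work surface at z = 0. Lengths are in mm, angles in rad, forces in N, time in s.
With the tool pointing down it reaches from about 400 to 850 mm from the base axis. Payload 4.4 kg.
Tool frame: the origin (TCP) lies at the very end of the fingers, on their centre line; the grasp point (between the pads) lies r.grip_point_offset behind it (r.grip_point_offset is the distance from the TCP to the grasp point, in mm); z points along the fingers, x is the direction in which the jaws open and shut, and the axes are right-handed (so a half turn about z gives the same grasp; the last joint's range is limited). The gripper opens to 94 mm and grips with 3 to 60 N. Pads are 16 mm wide; open, the fingers measure 119 mm over their backs; the gripper's body (75 mm by 177 mm) begins 78 mm behind the grasp point.
Start: joints at [1.221, 0.628, 0.038, 1.517, -0.027, 0.996, -0.02], TCP at [182.033, -624.005, 178.778] pointing down, gripper open.
Joint ranges: [-3.06, 3.06], [-0.37, 2.12], [-1.25, 1.32], [0.18, 2.47], [-1.1, 4.24], [0.23, 1.98], [-2.94, 2.94]. Speed limits (rad/s): [2.57, 2.57, 3.14, 3.14, 3.14, 3.14, 3.14].

## Interface

Orientations are given as a rotation vector (axis times angle).
In Python, from plant import r, inverse_kinematics, readout, vision gives the robot as it stands. The module is installed in compiled form; this text tells all that it offers. Calls block until the motion is done:
- r.move_pose(position, orientation): joint-space move of the TCP to a pose.
- r.line_to(position, orientation=None, max_speed=150, f_stop=None): straight line of the TCP; orientation=None keeps the orientation; max_speed is the mean speed in mm/s. With f_stop (N) it stops when the force on the tool has changed by that much, and returns True; else False.
- r.move_joints(angles): joint-space move.
- r.gripper_to(opening, grip_force=None): opening from 0.0 (shut) to 1.0 (fully open); grip_force is the grip in N (None keeps the last); returns when the fingers have stopped.
- r.wait(seconds).
- inverse_kinematics(position, orientation): joint angles nearest the present ones, or None.
- readout.state(): the state.
- vision.grab_frame(name): name is "scene" or "top" or "wrist"; returns (picture, depth): 480x640x3 uint8, red, green, blue; 480x640 float32, mm along the optical axis (not along the pixel's ray), 0 where there is no reading.
- vision.camera_params(name): a dict with "vfov" (degrees; the focal length in pixels is half the picture's height over the tangent of half this angle, whatever the lens; pixels are square), "cx", "cy" (the principal point, pixels), "xyz" and "attitude" of the camera in the world. Camera axes: x right, y up, looking along -z (the intrinsics and any distortion apply to the point x, -y, -z); pixel columns grow to the right and rows downward; lengths in mm; the calibration is good to about 2 mm. A picture is of the moment at which its call begins: read the wrist's pose just before it. camera_params takes no time and is no camera call; for the wrist camera it gives the pose at the moment of the call.
A pose or a line that the arm cannot do raises r.MotionError and nothing moves.
- r.close_job(): hands the job in, once; it reports no verdict.
The state is a dict: "clock": time; "joints": joint angles; "joint_velocities": joint speeds; "effort": joint torques, N m; "eef_pos": TCP position; "ee_rot": TCP orientation; "wrist_force": force on the tool from outside, world axes, zero at the start; "wrist_torque": the same for the moment, N m; "grip_width": opening from 0.0 (shut) to 1.0 (fully open).
Only numpy, scipy, OpenCV 4.12 (cv2) and the standard library are available. Lean on these libraries where they do the work, as an engineer would, in place of code of your own. Each camera call takes 0.05 s, during which the arm holds its last target. There are 200 camera calls.

## Working session

There is one attempt and no reset: what is moved stays moved. The work goes in short steps, each a Python script; the robot and the scene stay as the last script left them, time stands still between calls to the robot, and variables do not carry over. Pictures are saved under pics/ and viewed, about 8 in all and at most 12, crops included, and the job is handed in when it is done.

```bash
mkdir -p pics
python3 - <<'E'
from plant import r, readout, vision
import cv2, numpy as np
for n in ["scene","top"]:
    im,d=vision.grab_frame(n); cv2.imwrite(f"pics/{n}0.png",im[:,:,::-1]); np.savez(f"{n}0.npz",im=im,d=d)
    print(n,vision.camera_params(n))
print(vision.camera_params("wrist"))
print(r.grip_point_offset, readout.state())
E
```

```text
scene {'vfov': 47.12302326545253, 'cx': 318.73546843988186, 'cy': 242.34258540388214, 'xyz': array([-241.30724477, -711.01924591,  559.363323  ]), 'attitude': array([ 1.11588561, -0.48320416, -0.73494341])}
top {'vfov': 49.628968859672206, 'cx': 320.3654484937545, 'cy': 232.2626017366451, 'xyz': array([ 478.8561513 ,   20.97547875, 1229.69115169]), 'attitude': array([ 0.02163674, -0.04802276, -1.56274447])}
{'vfov': 64.40917040863891, 'cx': 316.6927011742256, 'cy': 238.06404069755163, 'xyz': array([ 257.12701429, -601.03868872,  384.06553017]), 'attitude': array([-0.2290035 ,  0.17516736, -1.2784216 ])}
18.8 {'clock': 0.1, 'joints': array([ 1.22120836,  0.62923359,  0.03847839,  1.51820899, -0.02702735,
        0.99632408, -0.02000643]), 'joint_velocities': array([ 0.00149232, -0.00031613,  0.00048137, -0.00287654, -0.00011289,
        0.00053136, -0.00151619]), 'effort': array([ 2.79226733e-03, -5.50784576e+01,  1.14705205e+00, -1.87114763e+01,
       -5.22357377e-02,  1.92315486e-02,  4.17163085e-05]), 'eef_pos': array([ 181.84145756, -623.3998856 ,  177.97860036]), 'ee_rot': array([-2.51243596e+00,  1.88443163e+00,  2.08995295e-03]), 'wrist_force': array([-0.23209104, -0.00844495, -1.16897675]), 'wrist_torque': array([ 0.06886745, -0.05455039, -0.04475735]), 'grip_width': 1.0002476691503024}
```

View pics/scene0.png

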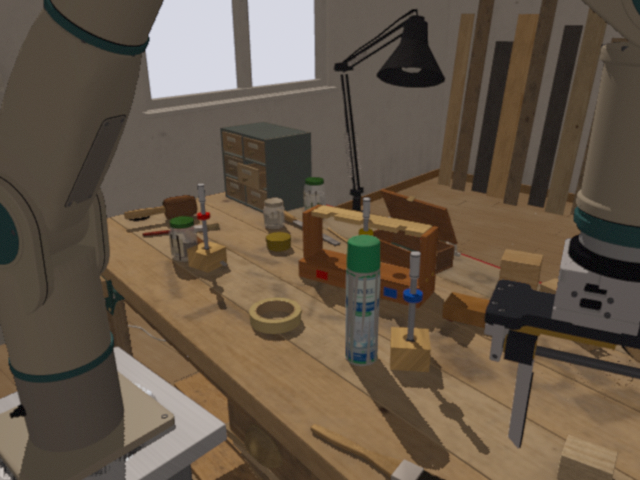

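View pics/top0.png

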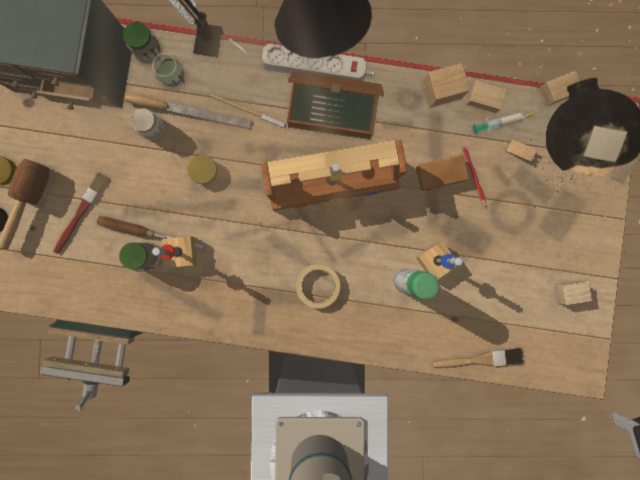

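```bash
cat > h.py <<'E'
import numpy as np, cv2
from scipy.spatial.transform import Rotation as R
from plant import r, inverse_kinematics, readout, vision
def cloud(d,p):
    f=240/np.tan(np.radians(p["vfov"]/2)); v,u=np.indices(d.shape)
    c=np.stack([(u-p["cx"])/f*d,-(v-p["cy"])/f*d,-d],-1)
    return c@R.from_rotvec(p["attitude"]).as_matrix().T+p["xyz"]
def mask(im,c):
    h=cv2.cvtColor(im,cv2.COLOR_RGB2HSV); H,S,V=[h[...,i].astype(int) for i in range(3)]
    ok=(S>170)&(V>70)
    return {"red":ok&((H<4)|(H>175)),"blue":ok&(H>105)&(H<125),"green":(S>120)&(V>40)&(H>55)&(H<85)}[c]
E
python3 - <<'E'
from h import *
for n in ["top","scene"]:
    z=np.load(n+"0.npz"); p=vision.camera_params(n); P=cloud(z["d"],p); ok=z["d"]>0
    for c in ["red","blue","green"]:
        k,l,s,ce=cv2.connectedComponentsWithStats((mask(z["im"],c)&ok).astype(np.uint8))
        for i in range(1,k):
            if s[i,4]>15:
                q=P[l==i]; print(n,c,ce[i].round(1),s[i].tolist(),np.median(q,0).round(1),q.min(0).round(),q.max(0).round())
    if n=="top":
        # rail top at z~153
        roi=(P[...,2]>147)&(P[...,2]<160)&(P[...,0]>480)&(P[...,0]<760)&(abs(P[...,1])<250)
        k,l,s,ce=cv2.connectedComponentsWithStats(roi.astype(np.uint8)); i=1+np.argmax(s[1:,4])
        q=P[l==i]; print("rail",s[i],np.median(q[:,2]),cv2.minAreaRect(q[:,:2].astype(np.float32)),cv2.boxPoints(cv2.minAreaRect(q[:,:2].astype(np.float32))))
        bench=P[330:340,100:250,2]; print("bench z",np.median(bench))
        # stands tops z~45, bright heads
        for (a,b) in [((150,225),(200,280)),((410,235),(475,290))]:
            w=P[a[1]:b[1],a[0]:b[0]].reshape(-1,3)
            for lo,hi in [(40,50),(195,215),(95,105),(220,232)]:
                g=w[(w[:,2]>lo)&(w[:,2]<hi)]
                if len(g)>3: print(lo,len(g),g.mean(0).round(1),cv2.minAreaRect(g[:,:2].astype(np.float32)))
        for nm,(u,v) in dict(tape=(318,287),jar=(134,256),can=(422,286),ytin=(202,169)).items(): print(nm,P[v,u].round())
E
```

```text
top red [466.6 155.8] [464, 149, 6, 14, 25] [ 719.2 -346.6    7.7] [ 703. -354.    1.] [ 735. -340.   11.]
top red [478.1 186.8] [474, 174, 9, 25, 42] [ 644.3 -374.     7.5] [ 618. -384.    3.] [ 674. -363.   13.]
top red [168.6 248.2] [163, 245, 11, 8, 48] [492.  320.8 132.2] [484. 312. 129.] [498. 334. 135.]
top red [166.1 256.3] [161, 254, 11, 5, 31] [475.1 326.6 131.9] [471. 317. 129.] [479. 337. 137.]
top green [479.9 127.4] [474, 124, 13, 9, 65] [ 785.2 -376.4   14.8] [ 775. -392.    9.] [ 794. -362.   26.]
rail [ 261  140  146   56 3406] 152.6684320278606 ((663.5455322265625, -24.30657958984375), (70.31687927246094, 299.8475341796875), 10.260052680969238) [[ 602.2454   116.95753]
 [ 655.65314 -178.09526]
 [ 724.84564 -165.57068]
 [ 671.4379   129.4821 ]]
bench z -3.077459375921876
40 637 [483.6 323.1  44.7] ((482.8549499511719, 340.21038818359375), (65.99702453613281, 93.7830581665039), 6.153642654418945)
195 62 [484.2 325.9 203.5] ((484.10589599609375, 326.8148498535156), (13.869729995727539, 15.861557960510254), 0.4618149995803833)
40 570 [ 470.7 -262.8   45.1] ((469.2209167
[... 279 characters left out ...]
7329559326172), (31.18125343322754, 53.201663970947266), 0.2752048373222351)
tape [404.   5.  -6.]
jar [474. 405.  99.]
can [ 421. -193.  226.]
ytin [677. 276.  31.]
scene red [202.9 216. ] [198, 213, 11, 7, 59] [474.6 317.1 132.5] [465. 308. 124.] [492. 336. 136.]
scene red [321.6 274.2] [317, 270, 10, 9, 65] [590.9  46.6  23.1] [588.  33.  15.] [596.  61.  31.]
scene blue [389.9 292.2] [385, 288, 11, 9, 74] [ 622.  -120.2   23.1] [ 618. -133.   14.] [ 626. -107.   31.]
scene blue [412.5 296.1] [404, 290, 18, 12, 158] [ 458.8 -276.8  132.8] [ 450. -287.  124.] [ 482. -258.  136.]
scene green [363.3 257.2] [348, 241, 32, 32, 845] [ 398.3 -219.2  203.7] [ 388. -232.  180.] [ 434. -186.  226.]
```

```bash
cat >> h.py <<'E'
YAW=np.radians(10.26)
XR=np.array([np.cos(YAW),np.sin(YAW),0]); YR=np.array([-np.sin(YAW),np.cos(YAW),0]); Z=np.array([0,0,1.])
G=152. # TCP above the foot along the bit
def pose(foot,t=0,s=1,g=G):
    a=np.radians(t); u=np.cos(a)*Z-np.sin(a)*XR; x=s*YR
    return np.asarray(foot,float)+g*u, R.from_matrix(np.stack([x,np.cross(-u,x),-u],1)).as_rotvec()
E
python3 - <<'E'
from h import *
C=np.array([655.7,-25.7,0])
bays={"red":C+85*YR,"blue":C-85*YR}
for s in (1,-1):
  for nm,f,t in [("bitred",[484,326,15],0),("bitredup",[484,326,130],0),("bitblue",[468,-268,15],0),("blueup",[468,-268,130],0)]+[(b+str(t)+"_"+str(z),p+[0,0,z],t) for b,p in bays.items() for t,z in [(0,12),(18,18),(18,80),(0,150)]]+[("view",C-60*XR+[0,0,180],0)]:
    q=inverse_kinematics(*pose(f,t,s)); print(s,nm,None if q is None else np.round(q,2))
E
```

```text
1 bitred [-0.01  0.78 -1.1   1.7   0.75  1.15  0.41]
1 bitredup [-0.01  0.63 -1.1   1.55  0.57  1.32  0.57]
1 bitblue [ 0.97  0.59 -0.78  1.83  0.5   0.94  1.72]
1 blueup [ 1.01  0.46 -0.82  1.67  0.36  1.17  1.85]
1 red0_12 [ 0.31  0.75 -0.8   1.54  0.58  1.1   1.13]
1 red18_18 [ 0.39  0.52 -0.73  2.02  0.77  0.51  0.89]
1 red18_80 [ 0.52  0.47 -0.91  1.94  0.66  0.67  1.  ]
1 red0_150 [ 0.31  0.63 -0.83  1.34  0.46  1.37  1.24]
1 blue0_12 [ 0.52  0.79 -0.76  1.43  0.57  1.15  1.42]
1 blue18_18 [ 0.76  0.61 -0.83  1.9   0.68  0.58  1.31]
1 blue18_80 [ 0.76  0.52 -0.82  1.83  0.47  0.68  1.49]
1 blue0_150 [ 0.51  0.68 -0.79  1.23  0.47  1.42  1.52]
1 view [ 0.52  0.53 -0.86  1.42  0.41  1.37  1.4 ]
-1 bitred [-0.3   0.59 -0.54  1.71  0.37  0.94 -2.38]
-1 bitredup [-0.07  0.57 -0.95  1.55  0.48  1.27 -2.48]
-1 bitblue [ 0.44  0.48  0.04  1.84 -0.02  0.82 -0.9 ]
-1 blueup [ 0.47  0.36  0.    1.68 -0.    1.1  -0.92]
-1 red0_12 [-0.1   0.63 -0.06  1.55  0.04  0.96 -1.56]
-1 red18_18 [-0.02  0.43 -0.13  2.03  0.11  0.36 -1.62]
-1 red18_80 [ 0.11  0.35 -0.3   1.95  0.19  0.54 -1.7 ]
-1 red0_150 [ 0.01  0.53 -0.25  1.35  0.13  1.27 -1.64]
-1 blue0_12 [ 0.13  0.69 -0.02  1.44  0.01  1.01 -1.28]
-1 blue18_18 [ 0.28  0.49 -0.09  1.91 -0.17  0.45 -1.04]
-1 blue18_80 [ 0.32  0.42 -0.14  1.84 -0.1   0.6  -1.12]
-1 blue0_150 [ 0.18  0.59 -0.1   1.24  0.06  1.32 -1.32]
-1 view [ 0.14  0.43 -0.2   1.43  0.09  1.28 -1.46]
```

Run:
```python
from h import *
s=readout.state(); r.gripper_to(0.32,40)
r.line_to(s["eef_pos"]+[0,0,150],max_speed=300)
C=np.array([655.7,-25.7,0])
def snap(n):
    p=vision.camera_params("wrist"); im,d=vision.grab_frame("wrist"); cv2.imwrite(f"pics/{n}.png",im[:,:,::-1]); np.savez(f"{n}.npz",im=im,d=d,**p)
r.move_pose(*pose(C-60*XR+[0,0,180])); r.wait(.2); print(readout.state()["clock"]); snap("wr1")
r.move_pose(*pose([474,326,130])); r.wait(.2); print(readout.state()["clock"],readout.state()["grip_width"]); snap("wr2")
```

```text
4.575
6.2583 0.3234627308931629
```

View pics/wr1.png

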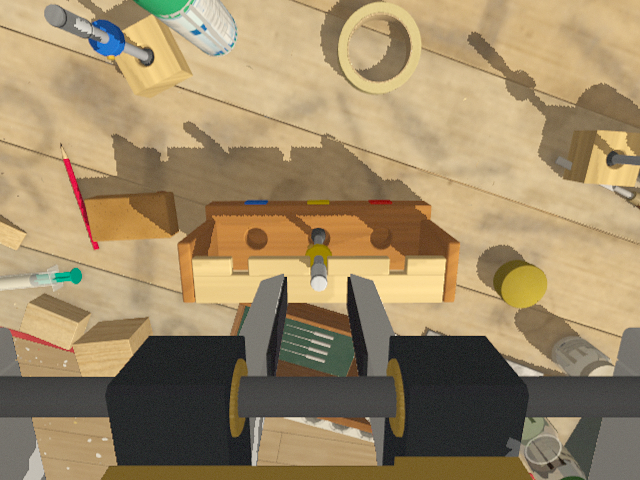

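View pics/wr2.png

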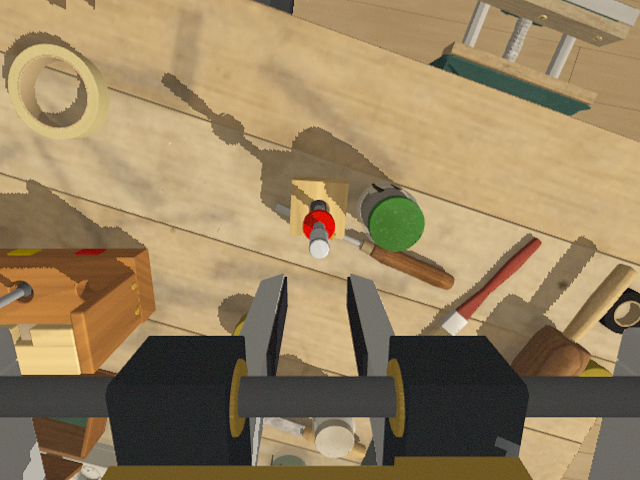

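```bash
cat >> h.py <<'E'
def load(n):
    z=np.load(n+".npz"); return z["im"],z["d"],cloud(z["d"],z)
C0=np.array([655.7,-25.7,0])
def loc(P): q=P-C0; return np.stack([q@XR,q@YR,P[...,2]],-1)
E
python3 - <<'E'
from h import *
im,d,P=load("wr1"); L=loc(P)
ok=d>0
rail=ok&(abs(L[...,2]-153)<5)&(abs(L[...,0])<60)&(abs(L[...,1])<170)
print("rail z",np.median(L[rail][:,2]), cv2.minAreaRect(P[rail][:,:2].astype(np.float32)))
q=L[rail]
print("ymin/max",np.percentile(q[:,1],[.3,99.7]),"x",np.percentile(q[:,0],[.3,99.7]))
b=q[(q[:,0]>-6)&(q[:,0]<6)]   # slot band
ys=np.sort(b[:,1]); g=np.diff(ys); i=np.where(g>8)[0]; print("gaps",[(ys[j].round(1),ys[j+1].round(1)) for j in i])
for y0 in (85,-85):
    m=q[abs(q[:,1]-y0)<5]; print("slot end x",np.percentile(m[:,0],1))
# front edge fit
e=[]
for y in range(-130,131,4):
    m=q[abs(q[:,1]-y)<2]
    if len(m) and min(abs(y-k) for k in(85,0,-85))>15: e.append((y,m[:,0].min()))
print("front edge slope,x",np.polyfit(*np.array(e).T,1))
for y0 in (85,-85):
    # bore seen: brightness drop at z=40 plane
    f=240/np.tan(np.radians(np.load("wr1.npz")["vfov"]/2))
    m=(ok&(L[...,2]<34)&(L[...,2]>5)&(abs(L[...,1]-y0)<22)&(abs(L[...,0])<24)).astype(np.uint8)
    k,l,s,ce=cv2.connectedComponentsWithStats(m); print(y0,"bore",s[1:].tolist(),ce[1:])
base=L[ok&(abs(L[...,2]-40)<4)&(abs(L[...,0])<45)&(abs(L[...,1])<140)]; print("base z",np.median(base[:,2]),"x front",np.percentile(base[:,0],.5))
# yellow head top, red/blue
def head(P,ok,xy,zr=205):
    m=ok&(abs(P[...,2]-zr)<6)&(np.hypot(P[...,0]-xy[0],P[...,1]-xy[1])<25)
    (x,y),w,a=cv2.minAreaRect(P[m][:,:2].astype(np.float32)); return np.round([x,y,*w,m.sum(),np.median(P[m][:,2])],1)
print("yellow",head(P,ok,C0,202), "expected",C0)
print("blue",head(P,ok,(468,-268)))
im,d,P=load("wr2"); ok=d>0
print("red",head(P,ok,(484,326)))
m=mask(im,"red")&ok&(abs(P[...,2]-133)<3)&(P[...,0]<540); print("red collar top", cv2.minAreaRect(P[m][:,:2].astype(np.float32)), np.median(P[m],0))
E
```

```text
rail z 153.11458836327597 ((664.4729614257812, -21.912338256835938), (70.51130676269531, 299.8461608886719), 10.35830307006836)
ymin/max [-146.55381048  150.55793238] x [-24.97731176  43.56349234]
gaps [(np.float64(-91.6), np.float64(-73.3)), (np.float64(77.8), np.float64(95.6))]
slot end x 10.055043644747483
slot end x 10.330799951011546
front edge slope,x [-1.42636302e-03 -8.01369204e+00]
85 bore [[370, 228, 21, 20, 337]] [[379.97626113 237.51928783]]
-85 bore [[245, 228, 22, 21, 337]] [[255.64391691 237.78931751]]
base z 40.25985816845457 x front -43.59202823907257
yellow [656.2 -23.8  15.3  15.8 229.  201.9] expected [655.7 -25.7   0. ]
blue [ 470.5 -266.8   15.6   15.8  442.   204.6]
red [484.9 329.3  15.1  16.  334.  204.9]
red collar top ((482.5907287597656, 329.8097229003906), (26.49497413635254, 28.896316528320312), 9.4310302734375) [479.39427339 327.57593309 133.06694775]
```

```bash
cat >> h.py <<'E'
def snap(n):
    p=vision.camera_params("wrist"); im,d=vision.grab_frame("wrist"); cv2.imwrite(f"pics/{n}.png",im[:,:,::-1]); np.savez(f"{n}.npz",im=im,d=d,**p)
def st(msg):
    s=readout.state(); print(msg,s["clock"].__round__(2),"w",round(s["grip_width"],3),"pos",s["eef_pos"].round(1),"F",s["wrist_force"].round(1),flush=True)
def head(P,ok,xy,zr=205):
    m=ok&(abs(P[...,2]-zr)<6)&(np.hypot(P[...,0]-xy[0],P[...,1]-xy[1])<25)
    (x,y),w,a=cv2.minAreaRect(P[m][:,:2].astype(np.float32)); return np.round([x,y,*w,m.sum(),np.median(P[m][:,2])],1)
E
python3 - <<'E'
from h import *
F=[484.9,329.3]
r.line_to(*pose([*F,60]),max_speed=200)
r.line_to(*pose([*F,15]),max_speed=100); st("at")
r.gripper_to(0,50); st("closed")
r.wait(.1); snap("wr3")
r.line_to(pose([*F,70])[0],max_speed=120); r.wait(.15); st("up"); snap("wr4")
for n in("wr3","wr4"):
    im,d,P=load(n); ok=d>0
    m=mask(im,"red")&ok&(P[...,2]>100)&(P[...,2]<200)&(np.hypot(P[...,0]-484,P[...,1]-329)<30); q=P[m]; zt=np.percentile(q[:,2],90)
    t=q[abs(q[:,2]-zt)<3]
    print(n,"collar z",zt,cv2.minAreaRect(t[:,:2].astype(np.float32)),"mid y",(t[:,1].min()+t[:,1].max())/2,len(t))
print(readout.state()["ee_rot"],pose([0,0,0])[1])
E
```

```text
at 7.42 w 0.319 pos [485.1 329.8 167.6] F [-0.5  0.8  0.3]
closed 7.83 w 0.153 pos [485.3 329.6 167.7] F [ 0.5 -0.2  4.6]
up 8.74 w 0.157 pos [484.4 328.6 220.8] F [-0.6  0.1 -2.5]
wr3 collar z 133.9697452377947 ((482.1570739746094, 329.55584716796875), (26.388822555541992, 29.614521026611328), 13.39918327331543) mid y 329.9931434330159 969
wr4 collar z 187.13098599905192 ((481.20867919921875, 328.8685302734375), (26.229389190673828, 30.043495178222656), 12.060766220092773) mid y 329.25658121473396 963
[-2.01344942 -2.41095001  0.00285666] [ 2.01391124  2.41117522 -0.        ]
```

View pics/wr4.png

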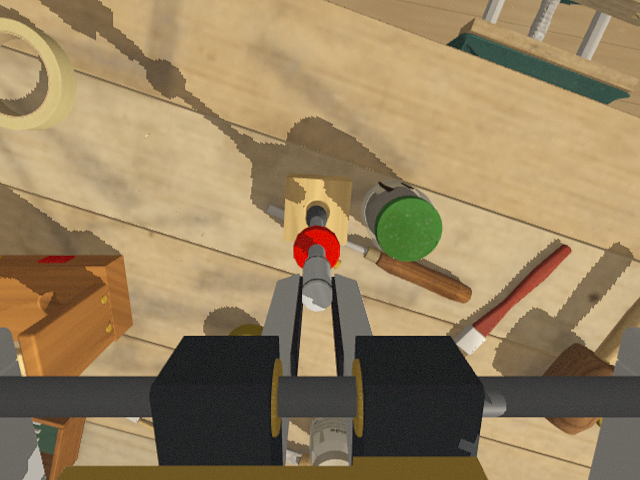

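```bash
cat >> h.py <<'E'
C=C0+1.0*XR+1.7*YR
BAY={"red":C+85*YR,"blue":C-85*YR}
T=16
def approach(c):
    B=BAY[c]; p=r
    q=readout.state()["eef_pos"]; r.line_to(q+[0,0,180+G-q[2]],max_speed=250)
    a=np.radians(T); u=np.cos(a)*Z-np.sin(a)*XR
    f=B+2.8*XR+18.5*Z
    r.move_pose(*pose(f+150*u,T)); st("way")
    tgt=pose(f+35*u,T); r.line_to(*tgt,max_speed=180); r.wait(.2); st("pre")
    return f,u,tgt[0]-readout.state()["eef_pos"]
E
python3 - <<'E'
from h import *
f,u,e=approach("red"); print("err",e.round(2))
snap("wr5"); np.savez("red_off.npz",e=e)
im,d,P=load("wr5"); cv2.imwrite("pics/wr5c.png",cv2.resize(im[120:360,180:500,::-1],(800,600)))
E
```

```text
way 10.52 w 0.151 pos [562.   47.  308.7] F [ 0.9  0.1 -2.2]
pre 11.51 w 0.152 pos [593.8  51.1 199.5] F [-0.5  0.5 -0.7]
err [-0.57 -0.02 -1.22]
```

View pics/wr5c.png

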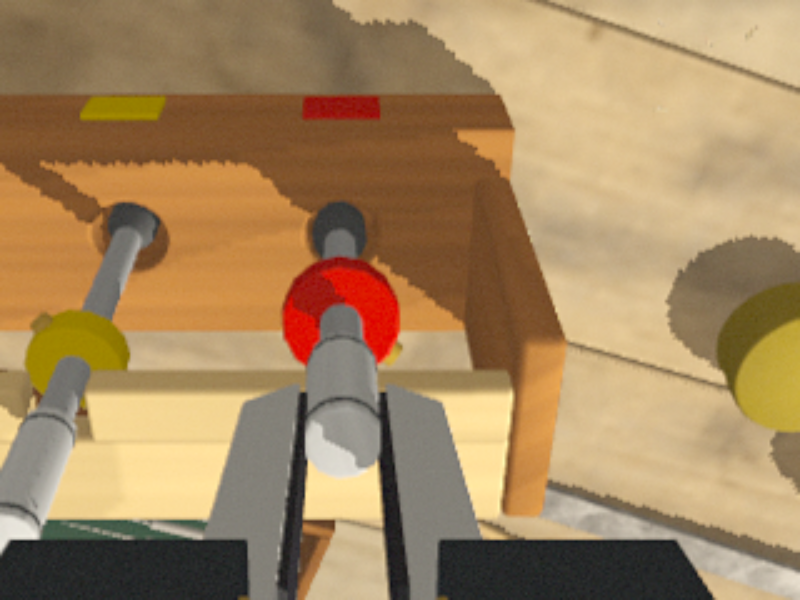

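```bash
cat >> h.py <<'E'
def insert(f,u,e=0):
    for h,v in ((18,80),(0,40)):
        hit=r.line_to(pose(f+h*u,T)[0],max_speed=v,f_stop=12); st(f"in {h} hit={hit}")
        if hit: return False
    r.wait(.2); st("in"); print("err",(pose(f,T)[0]-readout.state()["eef_pos"]).round(2))
    return True
def stand(f,c):
    B=BAY[c]+18.5*Z
    for k in (.75,.5,.25,0):
        hit=r.line_to(*pose(B+k*2.8*XR,T*k),max_speed=50,f_stop=15); st(f"stand {k} hit={hit}")
        if hit: return False
    return True
E
python3 - <<'E'
from h import *
a=np.radians(T); u=np.cos(a)*Z-np.sin(a)*XR; f=BAY["red"]+2.8*XR+18.5*Z
if insert(f,u) and stand(f,"red"):
    r.wait(.2); st("up"); print((pose(BAY["red"]+18.5*Z)[0]-readout.state()["eef_pos"]).round(2))
snap("wr6"); im,d,P=load("wr6"); cv2.imwrite("pics/wr6c.png",cv2.resize(im[120:360,180:500,::-1],(800,600)))
E
```

```text
in 18 hit=True 11.78 w 0.154 pos [597.4  51.5 188.1] F [-0.  -0.5 -1.9]
```

View pics/wr6c.png

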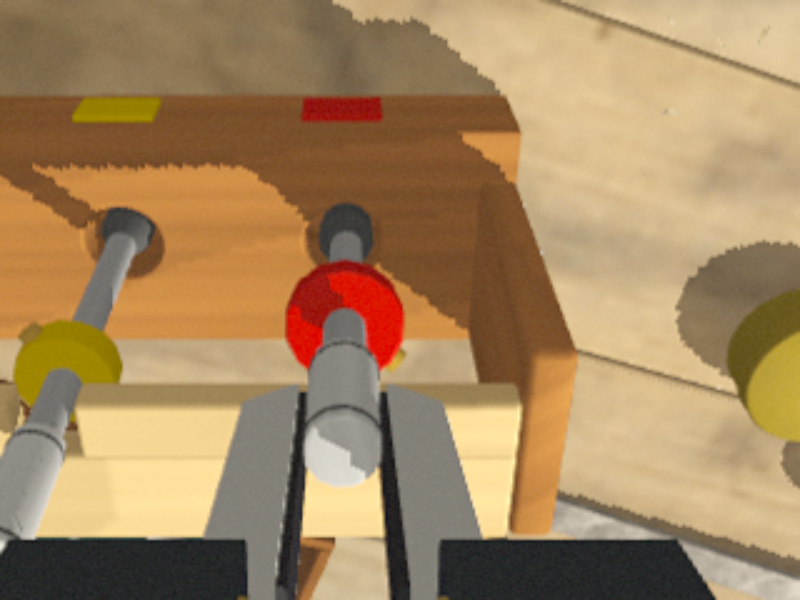

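```bash
cat >> h.py <<'E'
def insert(c,dy=0):
    B=BAY[c]+dy*YR
    for x,z,v in ((0,46,60),(1,30,40),(2.8,18.5,40)):
        hit=r.line_to(*pose(B+x*XR+z*Z,T),max_speed=v,f_stop=20); 
        if x<1: r.wait(.15)
        st(f"in {z} hit={hit}"); q=readout.state()["eef_pos"]-pose(B+x*XR+z*Z,T)[0]; print("  err rack xyz",(q@XR).round(2),(q@YR).round(2),q[2].round(2))
        if hit: return False
    return True
E
python3 - <<'E'
from h import *
if insert("red") and stand(0,"red"):
    r.wait(.2); st("up"); print((pose(BAY["red"]+18.5*Z)[0]-readout.state()["eef_pos"]).round(2))
snap("wr7"); im,d,P=load("wr7"); cv2.imwrite("pics/wr7c.png",cv2.resize(im[120:360,180:500,::-1],(800,600)))
E
```

```text
in 46 hit=False 12.23 w 0.154 pos [599.8  52.1 192.1] F [-0.4  0.7 -1.8]
  err rack xyz -0.21 -0.15 0.01
in 30 hit=False 12.78 w 0.152 pos [600.8  52.4 175.7] F [ 0.   0.4 -2.8]
  err rack xyz -0.19 -0.08 -0.41
in 18.5 hit=False 13.22 w 0.154 pos [602.5  52.8 164.2] F [ 1.8 -0.4 -3.2]
  err rack xyz -0.23 -0.03 -0.43
stand 0.75 hit=False 13.57 w 0.154 pos [612.3  54.9 167. ] F [ 0.6  0.5 -2.7]
stand 0.5 hit=False 13.93 w 0.155 pos [621.   56.3 168.5] F [-0.3  0.  -1.6]
stand 0.25 hit=False 14.28 w 0.157 pos [630.4  58.  169.6] F [ 0.2  0.5 -2.1]
stand 0 hit=False 14.62 w 0.154 pos [640.2  59.8 170. ] F [-0.3  0.  -2. ]
up 14.82 w 0.153 pos [640.2  59.5 170.6] F [ 0.4 -0.4 -3. ]
[ 1.02  0.32 -0.08]
```

View pics/wr7c.png

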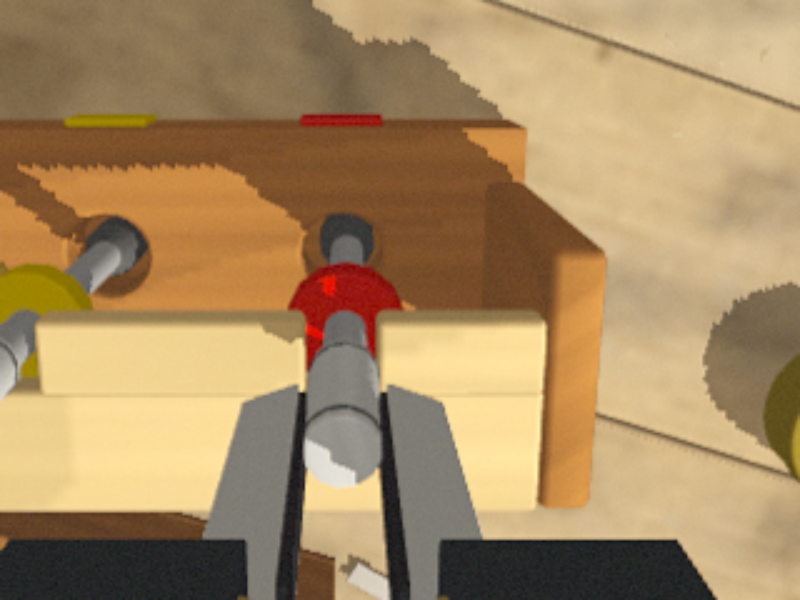

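Run:
```python
from h import *
B=BAY["red"]
hit=r.line_to(*pose(B+10.5*Z),max_speed=30,f_stop=8); st(f"down hit={hit}")
r.gripper_to(0.30,40); r.wait(.2); st("open")
r.line_to(pose(B+70*Z)[0],max_speed=120); st("clear")
r.line_to(pose(B-40*XR+150*Z)[0],max_speed=250); snap("wr8")
im,d,P=load("wr8"); ok=d>0; print("red seated head",head(P,ok,B,202),"vs",B)
r.move_pose(*pose([460,-266,130])); r.wait(.2); st("hover"); snap("wr9")
im,d,P=load("wr9"); ok=d>0; print("blue",head(P,ok,(470.5,-266.8)))
t=ok&(P[...,2]>150)&(P[...,2]<235)&(np.hypot(P[...,0]-425,P[...,1]+203)<45); print("can",cv2.minAreaRect(P[t&(abs(P[...,2]-224)<5)][:,:2].astype(np.float32)))
```

```text
down hit=False 15.29 w 0.155 pos [641.   59.7 162.2] F [-0.3  0.3 -2.1]
open 15.94 w 0.306 pos [641.3  59.8 162.5] F [ 0.4  0.3 -0.4]
clear 16.59 w 0.301 pos [640.9  59.5 221.5] F [-0.5 -0.3  0.1]
red seated head [636.2  61.7  15.8  15.3 282.  202. ] vs [641.24141396  59.79174983   0.        ]
hover 18.67 w 0.301 pos [ 460.8 -264.8  282.1] F [-0.1 -0.9  0. ]
blue [ 469.9 -267.8   15.7   15.7  343.   205. ]
can ((421.7391662597656, -199.61441040039062), (52.829776763916016, 52.8358268737793), 58.697784423828125)
```

View pics/wr9.png

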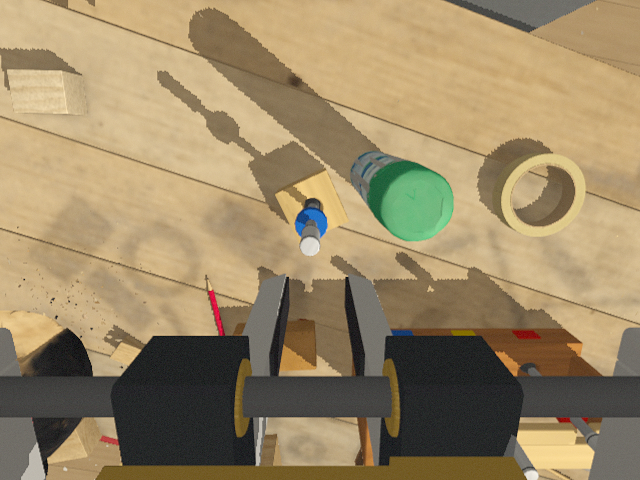

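Run:
```python
from h import *
F=[469.9,-267.8]
r.line_to(*pose([*F,70]),max_speed=200)
r.line_to(*pose([*F,15]),max_speed=80); st("at")
r.gripper_to(0,50); st("closed")
approach("blue"); r.wait(.1)
snap("wr10"); im,d,P=load("wr10"); cv2.imwrite("pics/wr10c.png",cv2.resize(im[120:360,180:500,::-1],(800,600)))
```

```text
at 20.01 w 0.3 pos [ 470.4 -267.8  167.3] F [0.4 0.2 0. ]
closed 20.4 w 0.154 pos [ 470.3 -267.9  167.5] F [ 0.7 -0.2  2.3]
way 21.97 w 0.156 pos [ 591.4 -123.4  307.7] F [-0.3 -0.6 -0.8]
pre 22.96 w 0.152 pos [ 624.1 -116.6  199.6] F [ 0.1 -0.2 -1.4]
```

View pics/wr10c.png

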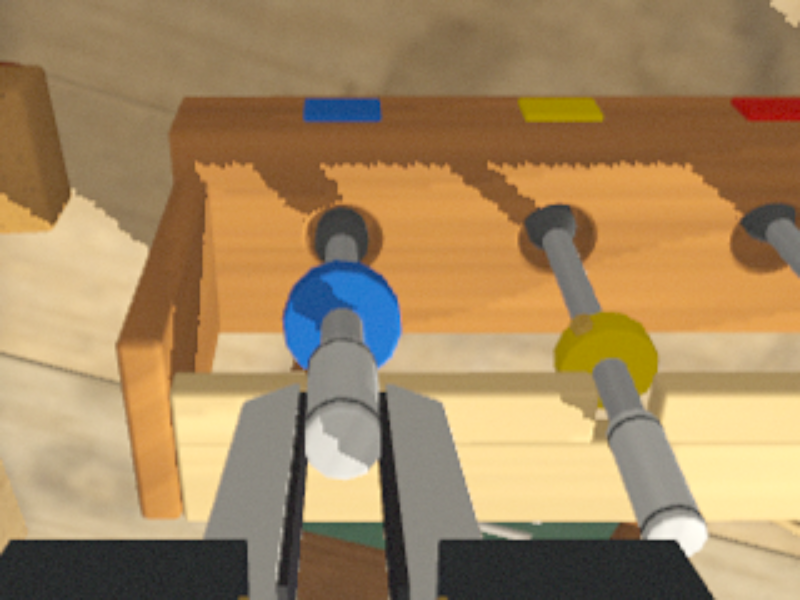

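Run:
```python
from h import *
if insert("blue") and stand(0,"blue"):
    r.wait(.2); st("up"); snap("wr11"); im,d,P=load("wr11"); cv2.imwrite("pics/wr11c.png",cv2.resize(im[120:360,180:500,::-1],(640,480)))
```

```text
in 46 hit=False 23.56 w 0.153 pos [ 630.3 -114.8  192. ] F [-0.3  0.3 -0.9]
  err rack xyz 0.02 0.16 -0.11
in 30 hit=False 24.11 w 0.153 pos [ 631.2 -114.6  175.9] F [ 0.1 -0.6 -0.9]
  err rack xyz -0.03 0.14 -0.23
in 18.5 hit=False 24.55 w 0.154 pos [ 632.9 -114.3  164.3] F [-0.7 -0.3 -0.5]
  err rack xyz -0.12 0.16 -0.34
stand 0.75 hit=False 24.9 w 0.156 pos [ 642.8 -112.2  167.2] F [-0.   0.5 -0.8]
stand 0.5 hit=False 25.25 w 0.156 pos [ 651.3 -110.9  168.5] F [ 0.4 -0.1 -1.5]
stand 0.25 hit=False 25.6 w 0.157 pos [ 660.8 -109.3  169.6] F [ 0.1 -1.  -0.6]
stand 0 hit=False 25.95 w 0.154 pos [ 670.7 -107.6  170. ] F [-0.6 -0.2 -1.8]
up 26.15 w 0.152 pos [ 670.5 -108.2  170.5] F [ 0.4  0.8 -0.7]
```

View pics/wr11c.png

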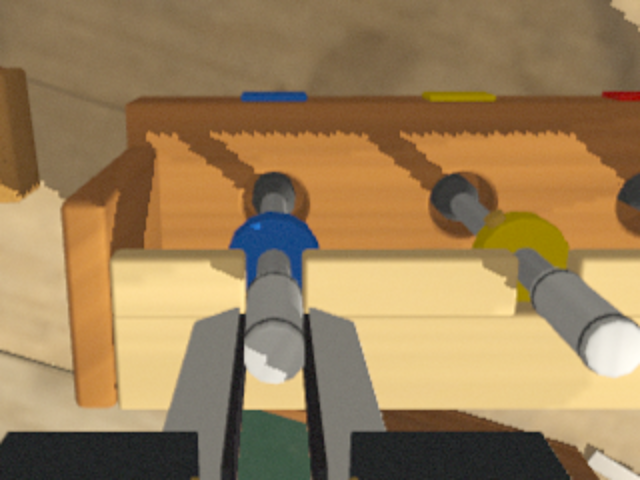

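Blue shank (col 274) sits in the slot (245–303), with the collar under the rail. Now I'll lower it, release, back off and check.

Run:
```python
from h import *
B=BAY["blue"]
hit=r.line_to(*pose(B+10.5*Z),max_speed=30,f_stop=8); st(f"down hit={hit}")
r.gripper_to(0.30,40); r.wait(.2); st("open")
r.line_to(pose(B+70*Z)[0],max_speed=120)
r.move_pose(*pose(C-60*XR+180*Z)); r.wait(.3); st("view"); snap("wr12")
im,d,P=load("wr12"); ok=d>0
for n,b in (("red",BAY["red"]),("yellow",C),("blue",BAY["blue"])): print(n,head(P,ok,b,202)," in rack:",(loc(np.array([*head(P,ok,b,202)[:2],0]))-loc(C)).round(1))
q=vision.grab_frame("scene")[0]; cv2.imwrite("pics/scene1.png",q[:,:,::-1])
im,d=vision.grab_frame("top"); P=cloud(d,vision.camera_params("top")); 
for nm,(u,v) in dict(jar=(134,256),can=(422,286),ytin=(202,169)).items(): print(nm,P[v,u].round())
b=cv2.imread("pics/top0.png").astype(int); df=(abs(b-im[:,:,::-1]).max(2)); cv2.imwrite("pics/fin.png",np.vstack([cv2.resize(q[100:400,150:550,::-1],(640,480))]))
```

```text
down hit=True 26.48 w 0.158 pos [ 671.4 -107.8  163.7] F [ 0.7 -0.5  1.2]
open 27.13 w 0.3 pos [ 671.  -107.8  163.5] F [ 1.  -0.3  0.5]
view 28.73 w 0.3 pos [597.3 -35.4 330.5] F [0.3 0.3 0.3]
red [636.2  61.3  15.4  15.  241.  201.9]  in rack: [-4.7 87.4  0. ]
yellow [656.1 -23.4  15.6  15.2 233.  202. ]  in rack: [-0.2  0.5  0. ]
blue [ 671.4 -106.3   15.7   15.7  239.   201.9]  in rack: [  0.1 -83.8   0. ]
jar [474. 405.  99.]
can [455. -69. 808.]
ytin [677. 277.  29.]
```

View pics/fin.png

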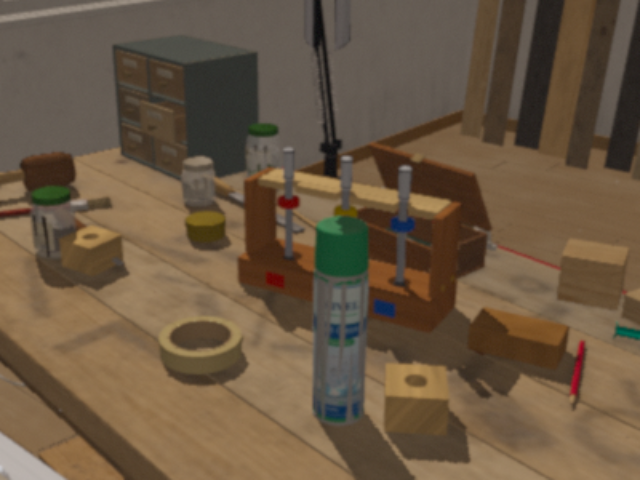

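Run:
```python
from h import *
im,d,P=load("wr12"); L=loc(P)-loc(C)*[1,1,0]; ok=d>0
for n,y in (("red",85),("yellow",0),("blue",-85)):
    for lo,hi in ((122,132),(60,100),(160,185)):
        m=ok&(L[...,2]>lo)&(L[...,2]<hi)&(abs(L[...,1]-y)<(20 if lo==122 else 9))&(L[...,0]<12)&(L[...,0]>-30); q=L[m]
        print(n,lo,m.sum(),"front x",np.percentile(q[:,0],2).round(1),"y",((np.percentile(q[:,1],1)+np.percentile(q[:,1],99))/2).round(1))
```

```text
red 122 375 front x -19.4 y 87.1
red 60 58 front x -10.0 y 86.6
red 160 147 front x -12.2 y 86.3
yellow 122 310 front x -15.4 y 0.7
yellow 60 35 front x -5.2 y 0.3
yellow 160 131 front x -7.8 y 0.2
blue 122 289 front x -14.9 y -83.6
blue 60 59 front x -5.3 y -83.3
blue 160 146 front x -7.5 y -83.4
```

Run:
```python
from h import *
B=BAY["red"]; S=B-4.6*XR+1.2*YR
r.line_to(*pose(S+80*Z),max_speed=250); r.line_to(pose(S+12*Z)[0],max_speed=90); r.wait(.1); st("at")
r.gripper_to(0,30); st("grip")
r.line_to(pose(S+15*Z)[0],max_speed=30); r.line_to(pose(B+15*Z)[0],max_speed=30,f_stop=15); r.wait(.15); st("mid")
hit=r.line_to(pose(B+9*Z)[0],max_speed=20,f_stop=5); st(f"down {hit}")
r.gripper_to(0.30,30); r.wait(.2); st("open")
r.line_to(pose(B+80*Z)[0],max_speed=120)
r.move_pose(*pose(C-60*XR+180*Z)); r.wait(.3); st("view"); snap("wr13")
im,d,P=load("wr13"); ok=d>0
for n,b in (("red",B),("yellow",C),("blue",BAY["blue"])): h=head(P,ok,b,202); print(n,h,(loc(np.array([*h[:2],0]))-loc(C)).round(1))
im,d=vision.grab_frame("scene"); P=cloud(d,vision.camera_params("scene"))
m=mask(im,"green")&(d>0)&(abs(P[...,1]+205)<50); print("can lid",np.median(P[m],0).round(1))
```

```text
at 30.61 w 0.3 pos [637.   60.4 164.8] F [-0.5 -0.8  0.3]
grip 30.98 w 0.159 pos [636.8  60.3 164.4] F [ 0.3 -0.3  1.5]
mid 31.69 w 0.157 pos [641.1  59.8 166.9] F [-0.   0.3 -2.1]
down True 31.95 w 0.157 pos [641.8  60.1 164.4] F [ 0.1 -0.   5.2]
open 32.59 w 0.301 pos [640.6  59.5 163. ] F [-0.1 -0.  -0.6]
view 34.25 w 0.302 pos [597.1 -33.4 330.8] F [ 0.7  0.3 -0. ]
red [641.   61.1  15.3  15.6 238.  202. ] [-0.  86.3  0. ]
yellow [655.7 -23.5  15.3  15.3 230.  202. ] [-0.6  0.5  0. ]
blue [ 671.4 -106.9   15.2   15.7  236.   201.8] [ -0.  -84.4   0. ]
can lid [ 398.6 -219.   204.1]
```

All three bits are centred and seated, with the head tops at z = 202. The can lid reads as it did at the start, and the gripper is clear.

```bash
python3 -c "
from h import *
r.close_job(); st('closed')"
```

```text
the job is handed in; nothing more can be done
the job is handed in; nothing more can be done
```

Both bits are in the rack and the job is handed in: red in the red-tagged bay, blue in the blue-tagged bay. I leaned each one in at 16°, stood it up into its slot and let it down. The robot clock read about 34 s of the 61 s allowed.

**Corrections along the way**
- On the first try to insert the red bit, the arm stopped on its 12 N force limit near the bore mouth. I changed the entry path and it went in without contact.
- Lowering the red bit gave no contact reading. After release it stood upright but 4.7 mm forward in its bore, so I gripped it again, centred it and let it down until it touched bottom.

**Last checks**
- **Seating:** all three head tops are at about 202 mm, the seated height. Each bit is within about 1.5 mm of its bore axis. An upright check before the red bit was recentred showed all three standing straight.
- **Yellow bit:** it has not moved, within measuring error (about 1 mm).
- **Can, jar and tin:** the spray can's lid reads as at the start. The jar and flat tin read the same in a check just before the red bit was recentred; that work stayed at the rack.
- **Not measured:** I did not measure the tape roll or the cork sanding block again. The tape looked in place in the last scene picture.

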